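# Transfer four sample pots to the black rack in reverse order

### The arm

A 6-joint arm with a two-finger parallel gripper is mounted at the origin on the work surface. World frame = base frame: x ahead of the robot, y to its left, z up, the work surface at z = 0. Lengths are in m, angles in rad, forces in N, time in s.
With the tool pointing down it reaches from about 0.325 to 0.775 m from the base axis. Payload 9.3 kg.
Tool frame: the origin (TCP) lies midway between the tips of the shut fingers; the grasp point (between the pads) lies 19 mm behind it; z points along the fingers, y is the direction in which the jaws open and shut (so a half turn about z gives the same grasp; the last joint's range is limited). The gripper opens to 85 mm and grips with 20 to 120 N. Pads are 22 mm wide; open, the fingers measure 114 mm over their backs; the gripper's body (76 mm by 85 mm) begins 54 mm behind the grasp point. The pads swing forward as they close: fully open they stand 13 mm farther back than shut.
Start: joints at [-1.267, 0.259, 0.021, 1.334, 0, 1.418], TCP at [0.243, -0.494, 0.231] pointing down, gripper open.
Joint ranges: [-3.04, 3.04], [-0.91, 1.82], [-1.04, 1.36], [-1.92, 1.95], [-1.52, 1.45], [-3.14, 3.14]. Speed limits (rad/s): [2.22, 2.22, 2.79, 3.14, 3.14, 3.14].

### API

Orientations are given as a unit quaternion [x, y, z, w].
In Python, from workcell import observe, eyes, sign_off gives the robot as it stands.
- The arm moves only by the tool jog_arm, never from a script. Its argument "rows" is a list of rows, each a list of 6 numbers: the shift along the tool's x, y, z each as a share of 30 mm, from -1 to 1, then the turn, a rotation vector about the tool's x, y, z each as a share of pi/2 rad, from -1 to 1. A call has 1 to 5 rows; each row shifts and turns the commanded pose from where the row before left it, along the tool's axes as they then stand; what a row does not reach is not made up. A row lasts 1/8 s, in which the tool goes at most 62.5 mm and 10.7 degrees, less where a joint would pass 70% of its speed; a pose out of reach is approached as far as the arm can. A call with a number of a shift or a turn outside -1 to 1 is refused whole. A call with a gripper value outside its range is refused whole. "gripper" is the opening, from 0 (shut) to 1 (fully open), set as the call begins (left out, the last holds). The fingers move at their own pace and stop on an object; "grip_force" is the grip in N (left out, the last holds). Time passes only in rows, so rows that do not move let the fingers close. It gives the time, the measured TCP pose, the force and the opening at its end, in the units of the state.
- observe(): the state, without advancing time (a new reading comes with each control period).
- eyes.camera(name): name is "scene" or "top" or "wrist"; returns a dict with "img" (420x560x3 uint8, red, green, blue), "range_z" (420x560 float32, m along the optical axis (not along the pixel's ray), 0 where there is no reading), "fx", "fy", "cx", "cy" (pixels), "distortion" ([k1, k2, p1, p2, k3] as OpenCV has them; the pictures are not rectified), "position" and "orientation" of the camera in the world. Camera axes: x right, y down, z forward; pixel columns grow to the right and rows downward; lengths in m; the calibration is good to about 2 mm. A picture is of the moment at which its call begins.
- sign_off(): hands the job in, once; it reports no verdict.
The state is a dict: "clock": time; "joints": joint angles; "joint_vel": joint speeds; "tau": joint torques, N m; "tool_pos": TCP position; "tcp_rot": TCP orientation; "force": force on the tool from outside, world axes, zero at the start; "wrist_torque": the same for the moment, N m; "opening": opening from 0.0 (shut) to 1.0 (fully open).
Only numpy, scipy, OpenCV 4.12 (cv2) and the standard library are available. Lean on these libraries where they do the work, as an engineer would, in place of code of your own. Each camera call takes 0.05 s, during which the arm holds its last target.

### The job

Move the four lidded sample pots, one by one, from the coloured cradles of the grey rack into the empty black rack, in reverse order: seen from the robot, the pot that was leftmost in the grey rack ends up rightmost in the black rack, and so on (each pot started in the cradle of its lid's colour). Set every pot gently down, upright on the floor of its own pocket, without dropping or tipping it on the way, and do not disturb the amber bottle, the petri dishes and the timer standing beyond the racks; finish with all pots released.

Things in the scene. Friction and masses are not known exactly. Their poses are not given: they have to be found in the camera images.
- grey_rack: fixed grey base plate 78 (x) x 272 (y) x 6 mm, end cheeks 21 mm high; four coloured cradles stand on it in a row along its y axis, centres at y = +96, +32, -32, -96 mm, x = 0. Origin: centre of its underside, on the bench (z = 0). +y is its left end as seen from the robot (within 15 degrees of world y). It stands to the left or the right of the black rack.
- black_rack: fixed empty black rack 72 (x) x 264 (y) x 25 mm high: four open square pockets, grey spot on each floor, in a row along its y axis, centres at y = +96, +32, -32, -96 mm, x = 0. Pockets 56 x 56 mm inside, walls 8 mm thick; floor 10 mm and rim 25 mm above the origin. Origin: centre of underside, on the bench (z = 0). +y: left end seen from the robot (within 15 degrees of world y).
- cradle_purple: purple square open cradle (purple walls 3 mm thick, grey floor 4 mm thick), fixed on the grey rack: outside 63 x 63 x 19 mm. The pot with the purple lid stands in it at the start, so it shows that pot's place in the row even after the pot is gone. Origin: centre of its underside, 6 mm above the bench; z up, axes parallel to the grey rack's.
- cradle_yellow: yellow square open cradle (yellow walls 3 mm thick, grey floor 4 mm thick), fixed on the grey rack: outside 63 x 63 x 19 mm. The pot with the yellow lid stands in it at the start, so it shows that pot's place in the row even after the pot is gone. Origin: centre of its underside, 6 mm above the bench; z up, axes parallel to the grey rack's.
- cradle_green: green square open cradle (green walls 3 mm thick, grey floor 4 mm thick), fixed on the grey rack: outside 63 x 63 x 19 mm. The pot with the green lid stands in it at the start, so it shows that pot's place in the row even after the pot is gone. Origin: centre of its underside, 6 mm above the bench; z up, axes parallel to the grey rack's.
- cradle_red: red square open cradle (red walls 3 mm thick, grey floor 4 mm thick), fixed on the grey rack: outside 63 x 63 x 19 mm. The pot with the red lid stands in it at the start, so it shows that pot's place in the row even after the pot is gone. Origin: centre of its underside, 6 mm above the bench; z up, axes parallel to the grey rack's.
- pot_purple: loose upright sample pot: whitish labelled cylinder 40 mm in diameter, 58 mm high, under a purple lid 42 mm in diameter, 14 mm high; 72 mm high in all, 60 to 130 g. Starts in the purple cradle, up to 5 mm off centre, underside 10 mm above the bench. Origin: centre of its underside; z up. Neighbours 64 mm apart; room for fingers before and behind the row (closing along the rack's x).
- pot_yellow: loose upright sample pot: whitish labelled cylinder 40 mm in diameter, 58 mm high, under a yellow lid 42 mm in diameter, 14 mm high; 72 mm high in all, 60 to 130 g. Starts in the yellow cradle, up to 5 mm off centre, underside 10 mm above the bench. Origin: centre of its underside; z up. Neighbours 64 mm apart; room for fingers before and behind the row (closing along the rack's x).
- pot_green: loose upright sample pot: whitish labelled cylinder 40 mm in diameter, 58 mm high, under a green lid 42 mm in diameter, 14 mm high; 72 mm high in all, 60 to 130 g. Starts in the green cradle, up to 5 mm off centre, underside 10 mm above the bench. Origin: centre of its underside; z up. Neighbours 64 mm apart; room for fingers before and behind the row (closing along the rack's x).
- pot_red: loose upright sample pot: whitish labelled cylinder 40 mm in diameter, 58 mm high, under a red lid 42 mm in diameter, 14 mm high; 72 mm high in all, 60 to 130 g. Starts in the red cradle, up to 5 mm off centre, underside 10 mm above the bench. Origin: centre of its underside; z up. Neighbours 64 mm apart; room for fingers before and behind the row (closing along the rack's x).
- reagent_bottle: bystander: loose amber bottle, white cap, 44 mm in diameter, 85 mm high, upright beyond the racks. Origin: centre of its underside.
- petri_dishes: bystander: loose flat stack of two closed petri dishes, 90 mm in diameter, 30 mm high, beyond the racks. Origin: centre of its underside.
- timer: bystander: loose white timer, 50 x 70 x 22 mm, flat on the bench beyond the racks. Origin: centre of its underside.
Not all that is in view belongs to the job. Leave any pink look-alike of the pot_red alone.

How it is judged:
At the end, for the whole second after the job is handed in: Each pot stands upright (0.1 rad) and at rest (0.02 m/s) on the floor (4 mm) of the black pocket that mirrors its cradle's place in the row (cradle at +96/+32/-32/-96 mm of the grey rack's y: pocket at -96/-32/+32/+96 mm of the black rack's y), within 12 mm of its centre along x and y (((y of cradle_purple in the frame of grey_rack between 0.076 and 0.116 m and y of pot_purple in the frame of black_rack between -0.108 and -0.084 m) or (y of cradle_purple in the frame of grey_rack between 0.012 and 0.052 m and y of pot_purple in the frame of black_rack between -0.044 and -0.02 m) or (y of cradle_purple in the frame of grey_rack between -0.052 and -0.012 m and y of pot_purple in the frame of black_rack between 0.02 and 0.044 m) or (y of cradle_purple in the frame of grey_rack between -0.116 and -0.076 m and y of pot_purple in the frame of black_rack between 0.084 and 0.108 m)) and x of pot_purple in the frame of black_rack between -0.012 and 0.012 m and z of pot_purple in the frame of black_rack between 0.006 and 0.014 m and angle between each of pot_purple, pot_yellow, pot_green, pot_red's own z axis and vertical below 0.1 rad and linear speed of each of pot_purple, pot_yellow, pot_green, pot_red below 0.02 m/s and ((y of cradle_yellow in the frame of grey_rack between 0.076 and 0.116 m and y of pot_yellow in the frame of black_rack between -0.108 and -0.084 m) or (y of cradle_yellow in the frame of grey_rack between 0.012 and 0.052 m and y of pot_yellow in the frame of black_rack between -0.044 and -0.02 m) or (y of cradle_yellow in the frame of grey_rack between -0.052 and -0.012 m and y of pot_yellow in the frame of black_rack between 0.02 and 0.044 m) or (y of cradle_yellow in the frame of grey_rack between -0.116 and -0.076 m and y of pot_yellow in the frame of black_rack between 0.084 and 0.108 m)) and x of pot_yellow in the frame of black_rack between -0.012 and 0.012 m and z of pot_yellow in the frame of black_rack between 0.006 and 0.014 m and ((y of cradle_green in the frame of grey_rack between 0.076 and 0.116 m and y of pot_green in the frame of black_rack between -0.108 and -0.084 m) or (y of cradle_green in the frame of grey_rack between 0.012 and 0.052 m and y of pot_green in the frame of black_rack between -0.044 and -0.02 m) or (y of cradle_green in the frame of grey_rack between -0.052 and -0.012 m and y of pot_green in the frame of black_rack between 0.02 and 0.044 m) or (y of cradle_green in the frame of grey_rack between -0.116 and -0.076 m and y of pot_green in the frame of black_rack between 0.084 and 0.108 m)) and x of pot_green in the frame of black_rack between -0.012 and 0.012 m and z of pot_green in the frame of black_rack between 0.006 and 0.014 m and ((y of cradle_red in the frame of grey_rack between 0.076 and 0.116 m and y of pot_red in the frame of black_rack between -0.108 and -0.084 m) or (y of cradle_red in the frame of grey_rack between 0.012 and 0.052 m and y of pot_red in the frame of black_rack between -0.044 and -0.02 m) or (y of cradle_red in the frame of grey_rack between -0.052 and -0.012 m and y of pot_red in the frame of black_rack between 0.02 and 0.044 m) or (y of cradle_red in the frame of grey_rack between -0.116 and -0.076 m and y of pot_red in the frame of black_rack between 0.084 and 0.108 m)) and x of pot_red in the frame of black_rack between -0.012 and 0.012 m and z of pot_red in the frame of black_rack between 0.006 and 0.014 m); the robot touches nothing.
It fails at once if a pot is tipped more than 0.6 rad (34 degrees) from upright (angle between any of pot_purple, pot_yellow, pot_green, pot_red's own z axis and vertical above 0.6 rad).
It fails at once if a pot is dropped: faster than 0.7 m/s (a fall of 25 mm) while the fingers do not touch it ((contact force between pot_purple and the fingers below 0.02 N and linear speed of pot_purple above 0.7 m/s) or (contact force between pot_yellow and the fingers below 0.02 N and linear speed of pot_yellow above 0.7 m/s) or (contact force between pot_green and the fingers below 0.02 N and linear speed of pot_green above 0.7 m/s) or (contact force between pot_red and the fingers below 0.02 N and linear speed of pot_red above 0.7 m/s)).
It fails at once if the amber bottle, the petri dishes or the timer is moved more than 20 mm (distance of any of reagent_bottle, petri_dishes, timer from where it was at the start of the episode above 0.02 m).
It also fails if it takes over 102 s, if anything falls off the work surface, if the arm or the gripper's body presses on something with over 40 N, if the wrist force passes 120 N, or if a joint passes its speed limit or range.

## Working session

There is one attempt and no reset: what is moved stays moved. The work goes in short steps, Python scripts to look and compute and a tool call to move; the robot and the scene stay as the last step left them, time stands still between calls to the robot, and variables do not carry over. Pictures are saved under pics/ and viewed, and the job is handed in when it is done.

Besides the shell and the picture viewer there is one more tool, called after "Call:" in YAML: its name, and indented under it one key for each argument. jog_arm: Moves the arm, as the interface text tells. Shift numbers are shares of 30 mm and turn numbers shares of pi/2 rad, none past 1 either way. Its arguments: {"type":"object","properties":{"rows":{"type":"array"},"gripper":{"type":"number"},"grip_force":{"type":"number"}},"required":["rows"]}

```bash
mkdir -p pics; ls
cat > h.py <<'E'
import numpy as np,cv2,json
from workcell import observe,eyes,sign_off
from scipy.spatial.transform import Rotation as R
def cam(n):
    c=eyes.camera(n); return c
def save(c,f): cv2.imwrite('pics/'+f,cv2.cvtColor(c['img'],cv2.COLOR_RGB2BGR))
def px(c,u,v,z=None):
    "world point for pixel; z=world height plane or None -> range"
    K=np.array([[c['fx'],0,c['cx']],[0,c['fy'],c['cy']],[0,0,1.]])
    p=cv2.undistortPoints(np.array([[[u,v]]],float),K,np.array(c['distortion'],float))[0,0]
    d=np.array([p[0],p[1],1.]); Rm=R.from_quat(c['orientation']).as_matrix(); o=np.array(c['position'])
    w=Rm@d
    if z is None: return o+w*float(c['range_z'][int(round(v)),int(round(u))])
    return o+w*(z-o[2])/w[2]
E
python3 - <<'E'
from h import *
s=observe(); print(s)
for n in ('scene','top','wrist'):
    c=cam(n); save(c,n+'0.png'); print(n,c['position'],c['orientation'],c['fx'],c['distortion'])
    np.save(n+'0.npy',c,allow_pickle=True)
E
```

```text
pics
{'clock': 0.0, 'joints': array([-1.26661361e+00,  2.59193455e-01,  2.07627758e-02,  1.33368686e+00,
        1.78847215e-05,  1.41821891e+00]), 'joint_vel': array([ 0.00164221, -0.0007786 ,  0.00025267, -0.00178765,  0.00103837,
       -0.00093833]), 'tau': array([-4.17252804e-04, -5.55644703e+01,  3.44528496e+01,  1.38537990e-02,
       -3.26092568e-04,  1.79242328e-06]), 'tool_pos': array([ 0.24250223, -0.49334729,  0.23066587]), 'tcp_rot': array([ 9.74034215e-01,  2.26399893e-01, -4.11109594e-05, -6.59384798e-04]), 'force': array([-0.18506022, -0.25971974, -0.14646423]), 'wrist_torque': array([-0.00933498, -0.00405604, -0.02618379]), 'opening': 1.0008569322253742}
scene [ 1.07079222 -0.53021671  0.58943977] [ 0.83319137  0.33348579 -0.15788934 -0.41188631] 413.4390406656632 [-0.12765789  0.          0.          0.          0.        ]
top [0.49916268 0.00675675 1.0735821 ] [-0.70580318  0.70761204 -0.0298808   0.01530353] 493.08432521594017 [0.00172993 0.         0.         0.         0.        ]
wrist [ 0.31606787 -0.45745432  0.37294943] [ 0.83787768 -0.52162939 -0.08590108  0.1359587 ] 293.61130757101137 [0.0193955 0.        0.        0.        0.       ]
```

View pics/top0.png

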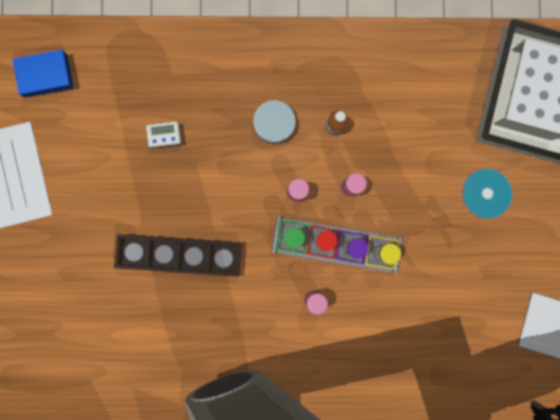

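View pics/scene0.png

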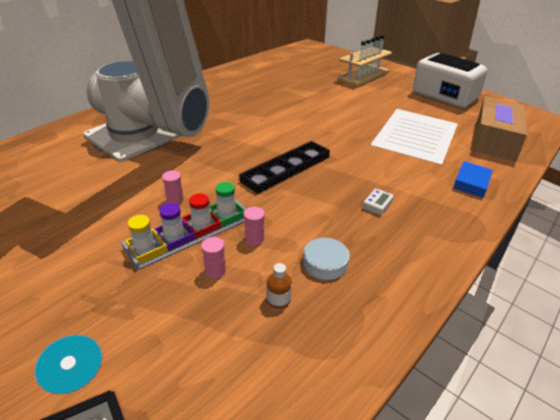

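The top view has x up and y left. The order in the grey rack, left to right, is green (294,237), red (327,241), purple (358,248), yellow (390,253). The black rack's spots are at (134,252), (164,254), (194,256) and (224,258). Pink look-alikes stand around (299,189), (356,184) and (317,303). Next I'll enlarge both racks.

Run:
```python
from h import *
i=cv2.imread('pics/top0.png')
cv2.imwrite('pics/cg.png',cv2.resize(i[160:320,265:415],None,fx=3.75,fy=3.75,interpolation=cv2.INTER_CUBIC)[:600])
cv2.imwrite('pics/cb.png',cv2.resize(i[220:290,105:255],None,fx=5,fy=5,interpolation=cv2.INTER_CUBIC))
```

```text
(no output)
```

View pics/cg.png

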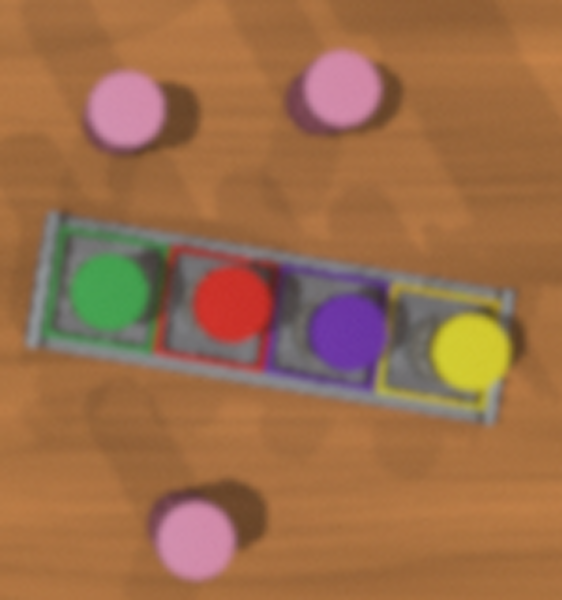

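View pics/cb.png

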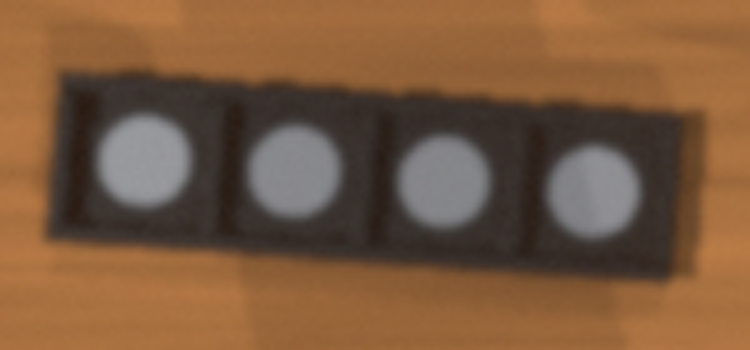

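Run:
```python
from h import *
c=np.load('top0.npy',allow_pickle=True).item()
g=lambda U,V:((U+.5)/3.75-.5+265,(V+.5)/3.75-.5+160)
b=lambda U,V:((U+.5)/5-.5+105,(V+.5)/5-.5+220)
P={}
for n,q in dict(green=(109,292),red=(233,303),purple=(348,332),yellow=(471,352)).items():
    print(n,px(c,*g(*q),z=.082).round(4),px(c,*g(*q)).round(4))
for q in ((126,110),(342,90),(196,540)): print('pink',px(c,*g(*q),z=.072).round(4),px(c,*g(*q)).round(4))
# grey rack corners plate cheeks top z=.021
for q in ((53,213),(513,290),(492,422),(33,345)): print('gcorner',px(c,*g(*q),z=.021).round(4))
S=[px(c,*b(*q),z=.010) for q in ((144,161),(295,171),(444,182),(593,192))]
print(np.round(S,4)); d=S[0]-S[3]; print(np.linalg.norm(d)/3,np.degrees(np.arctan2(-d[0],d[1])))
print(px(c,*b(62,74),z=.025),px(c,*b(682,112),z=.025),px(c,*b(668,278),z=.025),px(c,*b(50,238),z=.025))
print([px(c,*b(*q)).round(4) for q in ((144,161),(593,192))])
print('bottle..',[px(c,*q,z=z).round(3) for q,z in (((340,118),.085),((274,121),.03),((164,134),.022))])
```

```text
green [ 0.5033 -0.0655  0.082 ] [ 0.5033 -0.0655  0.0818]
red [ 0.4972 -0.1321  0.082 ] [ 0.4972 -0.1321  0.0816]
purple [ 0.4815 -0.1938  0.082 ] [ 0.4815 -0.1938  0.0819]
yellow [ 0.4705 -0.2599  0.082 ] [ 0.4705 -0.2601  0.0812]
pink [ 0.6023 -0.0762  0.072 ] [ 0.602  -0.0759  0.0755]
pink [ 0.6132 -0.1945  0.072 ] [ 0.613  -0.1941  0.0737]
pink [ 0.3702 -0.1122  0.072 ] [ 0.37   -0.1123  0.0708]
gcorner [ 0.5486 -0.0383  0.021 ]
gcorner [ 0.504  -0.3011  0.021 ]
gcorner [ 0.4291 -0.2876  0.021 ]
gcorner [ 0.4737 -0.0266  0.021 ]
[[0.4742 0.2725 0.01  ]
 [0.4697 0.2082 0.01  ]
 [0.4647 0.1446 0.01  ]
 [0.4602 0.0809 0.01  ]]
0.06405284307596662 -4.168253860985745
[0.51125516 0.30372375 0.025     ] [0.49437562 0.04225963 0.025     ] [0.42449868 0.04814309 0.025     ] [0.44243529 0.3076125  0.025     ]
[array([0.4743, 0.2716, 0.0138]), array([0.4602, 0.0808, 0.0106])]
bottle.. [array([ 0.746, -0.161,  0.085]), array([ 0.753, -0.029,  0.03 ]), array([0.726, 0.208, 0.022])]
```

Everything agrees with the depth readings. The grey rack's yaw is about -9.7° and the black rack's about -4.2°. The mapping is yellow to +96, purple to +32, red to -32 and green to -96. First I'll turn the tool so the jaws close along the grey rack's x.

```bash
cat >> h.py <<'E'
POT=dict(green=(.5033,-.0655),red=(.4972,-.1321),purple=(.4815,-.1938),yellow=(.4705,-.2599))
PK=dict(yellow=(.4742,.2725),purple=(.4697,.2082),red=(.4647,.1446),green=(.4602,.0809))
GY,BY=-9.7,-4.2
def go(x,y,z,yaw=None):
    s=observe(); Rm=R.from_quat(s['tcp_rot']).as_matrix(); p=np.array(s['tool_pos'])
    a=np.degrees(np.arctan2(Rm[1,1],Rm[0,1]))
    print('t %.2f tcp %s yaw_y %.2f tilt %.2f op %.3f F %s'%(s['clock'],p.round(4),a,np.degrees(np.arccos(-Rm[2,2])),s['opening'],np.round(s['force'],1)))
    if yaw is not None:
        d=(yaw-a+90)%180-90; print('turn tool z share total',round(-d/90,4))
        for nm,M in (('now',Rm),('after turn',R.from_euler('z',d,degrees=True).as_matrix()@Rm)):
            print(nm,'shift shares (of 30mm):',(M.T@(np.array([x,y,z])-p)/.03).round(3))
E
python3 -c "
from h import *
go(*POT['yellow'],.15,GY)"
```

```text
t 0.15 tcp [ 0.2425 -0.4934  0.2308] yaw_y -63.83 tilt 0.06 op 1.003 F [-0.8 -0.9 -0.2]
turn tool z share total -0.6014
now shift shares (of 30mm): [10.252 -3.631  2.698]
after turn shift shares (of 30mm): [8.952 6.181 2.688]
```

Call:
jog_arm:
  rows:
    - [0, 0, 0, 0, 0, -0.1]
    - [0, 0, 0, 0, 0, -0.1]
    - [0, 0, 0, 0, 0, -0.1]
    - [0, 0, 0, 0, 0, -0.1]
    - [0, 0, 0, 0, 0, -0.1]
  gripper: 1
  grip_force: 40

```text
clock: 0.78
tool_pos: [0.2425, -0.4935, 0.231]
tcp_rot: [0.812, 0.584, 0.0, -0.0]
force: [0.8, 0.1, -0.0]
opening: 1.004
```

Call:
jog_arm:
  rows:
    - [0, 0, 0, 0, 0, -0.1]
    - [0, 0, 0, 0, 0, 0]

```text
clock: 1.02
tool_pos: [0.2425, -0.4935, 0.2311]
tcp_rot: [0.765, 0.644, 0.0, -0.0]
force: [0.1, 0.0, -0.1]
opening: 0.997
```

```bash
python3 -c "
from h import *
go(*POT['yellow'],.15,GY)"
```

```text
t 1.02 tcp [ 0.2425 -0.4935  0.2311] yaw_y -9.89 tilt 0.03 op 0.997 F [ 0.1  0.  -0.1]
turn tool z share total -0.0021
now shift shares (of 30mm): [8.975 6.149 2.704]
after turn shift shares (of 30mm): [8.955 6.179 2.704]
```

Call:
jog_arm:
  rows:
    - [0.9, 0.615, 0.27, 0, 0, 0]
    - [0.9, 0.615, 0.27, 0, 0, 0]
    - [0.9, 0.615, 0.27, 0, 0, 0]
    - [0.9, 0.615, 0.27, 0, 0, 0]
    - [0.9, 0.615, 0.27, 0, 0, 0]

```text
clock: 1.65
tool_pos: [0.3571, -0.3755, 0.1905]
tcp_rot: [0.766, 0.642, 0.0, -0.0]
force: [-0.2, 0.2, 0.3]
opening: 0.994
```

Call:
jog_arm:
  rows:
    - [0.9, 0.615, 0.27, 0, 0, 0]
    - [0.9, 0.615, 0.27, 0, 0, 0]
    - [0.9, 0.615, 0.27, 0, 0, 0]
    - [0.9, 0.615, 0.27, 0, 0, 0]
    - [0.88, 0.615, 0.27, 0, 0, 0]

```text
clock: 2.28
tool_pos: [0.471, -0.2588, 0.15]
tcp_rot: [0.766, 0.642, -0.0, -0.0]
force: [0.0, -0.4, 1.0]
opening: 1.001
```

Call:
jog_arm:
  rows:
    - [0, 0, 0, 0, 0, 0]
    - [0, 0, 0, 0, 0, 0]

```text
clock: 2.52
tool_pos: [0.4702, -0.2598, 0.1503]
tcp_rot: [0.766, 0.643, -0.0, -0.0]
force: [-0.1, 0.4, -0.2]
opening: 0.999
```

```bash
python3 -c "
from h import *
go(*POT['yellow'],.036,GY)
c=cam('wrist');save(c,'w1.png');np.save('w1.npy',c,allow_pickle=True)"
```

```text
t 2.52 tcp [ 0.4702 -0.2598  0.1503] yaw_y -9.92 tilt 0.02 op 0.999 F [-0.1  0.4 -0.2]
turn tool z share total -0.0025
now shift shares (of 30mm): [0.    0.011 3.811]
after turn shift shares (of 30mm): [0.    0.011 3.811]
```

View pics/w1.png

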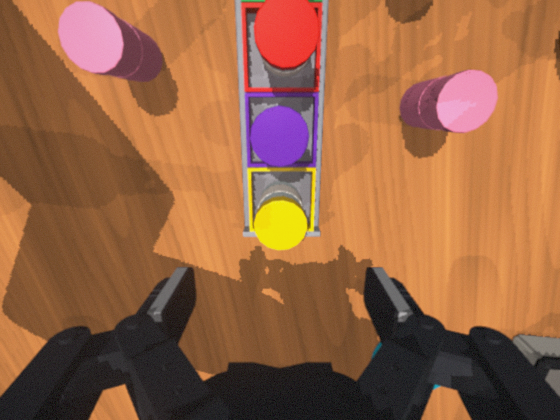

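The wrist view shows the yellow lid at (280,224), centred between the fingertips (about x 185 and 378). Next I'll cross-check its position from this camera.

```bash
python3 -c "
from h import *
c=np.load('w1.npy',allow_pickle=True).item()
print(px(c,280,224,.082), px(c,279,136,.082),px(c,287,32,.082))"
```

```text
[ 0.47072293 -0.2595529   0.082     ] [ 0.48130779 -0.1947855   0.082     ] [ 0.49710269 -0.13369223  0.082     ]
```

Call:
jog_arm:
  rows:
    - [0, 0, 0.8, 0, 0, 0]
    - [0, 0, 0.8, 0, 0, 0]
    - [0, 0, 0.8, 0, 0, 0]
    - [0, 0, 0.8, 0, 0, 0]
    - [0, 0, 0.6, 0, 0, 0]

```text
clock: 3.2
tool_pos: [0.4697, -0.2605, 0.0357]
tcp_rot: [0.766, 0.643, -0.0, -0.0]
force: [0.3, -0.3, 0.2]
opening: 1.0
```

Call:
jog_arm:
  rows:
    - [0, 0, 0, 0, 0, 0]

```text
clock: 3.32
tool_pos: [0.4693, -0.26, 0.0355]
tcp_rot: [0.766, 0.643, -0.0, -0.001]
force: [-0.5, 0.6, 0.1]
opening: 0.996
```

Call:
jog_arm:
  rows:
    - [0, 0, 0, 0, 0, 0]
    - [0, 0, 0, 0, 0, 0]
    - [0, 0, 0, 0, 0, 0]
    - [0, 0, 0, 0, 0, 0]
    - [0, 0, 0, 0, 0, 0]
  gripper: 0.3
  grip_force: 40

```text
clock: 3.95
tool_pos: [0.4708, -0.2601, 0.0373]
tcp_rot: [0.765, 0.644, 0.0, 0.001]
force: [-0.4, -0.2, 5.9]
opening: 0.477
```

Call:
jog_arm:
  rows:
    - [0, 0, 0, 0, 0, 0]
    - [0, 0, 0, 0, 0, 0]

```text
clock: 4.2
tool_pos: [0.4707, -0.2601, 0.0373]
tcp_rot: [0.765, 0.644, 0.0, 0.001]
force: [-1.4, -0.2, 5.6]
opening: 0.475
```

```bash
python3 -c "
from h import *
go(*POT['yellow'],.036,GY)
c=cam('scene');save(c,'s1.png')
i=cv2.imread('pics/s1.png')
cv2.imwrite('pics/s1c.png',cv2.resize(i[150:290,90:260],None,fx=4,fy=4,interpolation=cv2.INTER_CUBIC))"
```

```text
t 4.20 tcp [ 0.4707 -0.2601  0.0373] yaw_y -9.83 tilt 0.10 op 0.475 F [-1.4 -0.2  5.6]
turn tool z share total -0.0015
now shift shares (of 30mm): [ 0.004 -0.009  0.043]
after turn shift shares (of 30mm): [ 0.004 -0.009  0.043]
```

View pics/s1c.png

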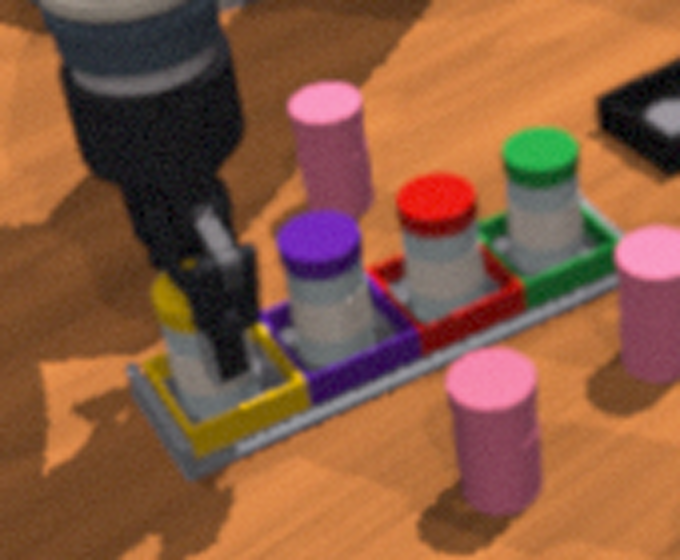

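The scene crop shows the finger on the pot's body, below the lid and clear of the yellow cradle wall. The opening of 0.475 is about 40 mm, which matches the body. I'll lift it.

Call:
jog_arm:
  rows:
    - [0, 0, -0.4, 0, 0, 0]
    - [0, 0, -0.8, 0, 0, 0]
    - [0, 0, -1, 0, 0, 0]
    - [0, 0, -1, 0, 0, 0]
    - [0, 0, -0.8, 0, 0, 0]

```text
clock: 4.88
tool_pos: [0.4705, -0.2597, 0.1585]
tcp_rot: [0.765, 0.644, 0.0, 0.001]
force: [0.2, -1.2, -0.8]
opening: 0.472
```

Call:
jog_arm:
  rows:
    - [0, 0, 0, 0, 0, -0.03]
    - [0, 0, 0, 0, 0, -0.03]

```text
clock: 5.12
tool_pos: [0.4705, -0.2597, 0.1576]
tcp_rot: [0.733, 0.68, 0.0, 0.001]
force: [-0.3, -0.7, -0.3]
opening: 0.472
```

```bash
python3 -c "
from h import *
go(*PK['yellow'],.155,BY)
c=cam('wrist');save(c,'w2.png')"
```

```text
t 5.12 tcp [ 0.4705 -0.2597  0.1576] yaw_y -4.34 tilt 0.08 op 0.472 F [-0.3 -0.7 -0.3]
turn tool z share total -0.0015
now shift shares (of 30mm): [17.697 -1.217  0.072]
after turn shift shares (of 30mm): [17.7   -1.175  0.072]
```

View pics/w2.png

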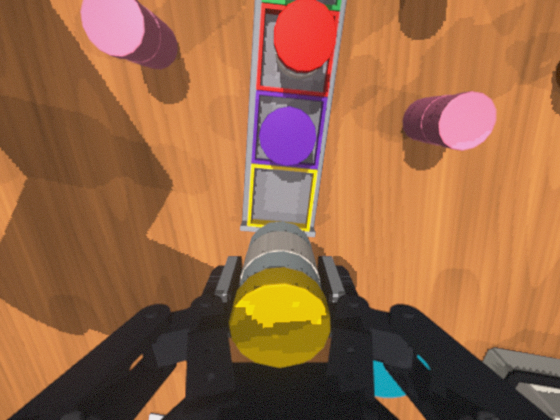

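The yellow pot is held upright between the pads and its cradle is empty. Next is the carry, 20 rows to the pocket at +96.

Call:
jog_arm:
  rows:
    - [0.5, -0.06, 0, 0, 0, 0]
    - [0.9, -0.06, 0, 0, 0, 0]
    - [0.9, -0.06, 0, 0, 0, 0]
    - [0.9, -0.06, 0, 0, 0, 0]
    - [0.9, -0.06, 0, 0, 0, 0]

```text
clock: 5.8
tool_pos: [0.4705, -0.1345, 0.1566]
tcp_rot: [0.734, 0.679, 0.0, -0.0]
force: [0.6, -0.1, 0.0]
opening: 0.476
```

Call:
jog_arm:
  rows:
    - [0.9, -0.06, 0, 0, 0, 0]
    - [0.9, -0.06, 0, 0, 0, 0]
    - [0.9, -0.06, 0, 0, 0, 0]
    - [0.9, -0.06, 0, 0, 0, 0]
    - [0.9, -0.06, 0, 0, 0, 0]

```text
clock: 6.42
tool_pos: [0.4717, 0.0006, 0.1566]
tcp_rot: [0.734, 0.679, 0.0, -0.0]
force: [0.1, 0.2, -0.2]
opening: 0.474
```

Call:
jog_arm:
  rows:
    - [0.9, -0.06, 0, 0, 0, 0]
    - [0.9, -0.06, 0, 0, 0, 0]
    - [0.9, -0.06, 0, 0, 0, 0]
    - [0.9, -0.06, 0, 0, 0, 0]
    - [0.9, -0.06, 0, 0, 0, 0]

```text
clock: 7.05
tool_pos: [0.4729, 0.1358, 0.1566]
tcp_rot: [0.734, 0.679, 0.0, -0.0]
force: [0.3, -0.7, -0.5]
opening: 0.472
```

Call:
jog_arm:
  rows:
    - [0.9, -0.06, 0, 0, 0, 0]
    - [0.9, -0.06, 0, 0, 0, 0]
    - [0.9, -0.06, 0, 0, 0, 0]
    - [0.9, -0.06, 0, 0, 0, 0]
    - [0.5, -0.04, 0, 0, 0, 0]

```text
clock: 7.68
tool_pos: [0.474, 0.259, 0.1564]
tcp_rot: [0.734, 0.679, -0.0, -0.0]
force: [-0.3, -0.2, -0.5]
opening: 0.476
```

Call:
jog_arm:
  rows:
    - [0, 0, 0, 0, 0, 0]
    - [0, 0, 0, 0, 0, 0]

```text
clock: 7.92
tool_pos: [0.4747, 0.257, 0.1563]
tcp_rot: [0.734, 0.679, -0.0, 0.0]
force: [0.2, 0.1, -0.9]
opening: 0.475
```

```bash
python3 -c "
from h import *
go(*PK['yellow'],.040,BY)
c=cam('top');save(c,'t2.png');np.save('t2.npy',c,allow_pickle=True)
c=cam('wrist');save(c,'w3.png');np.save('w3.npy',c,allow_pickle=True)"
```

```text
t 7.92 tcp [0.4747 0.257  0.1563] yaw_y -4.45 tilt 0.02 op 0.475 F [ 0.2  0.1 -0.9]
turn tool z share total -0.0028
now shift shares (of 30mm): [ 0.515 -0.055  3.877]
after turn shift shares (of 30mm): [ 0.515 -0.052  3.877]
```

View pics/w3.png

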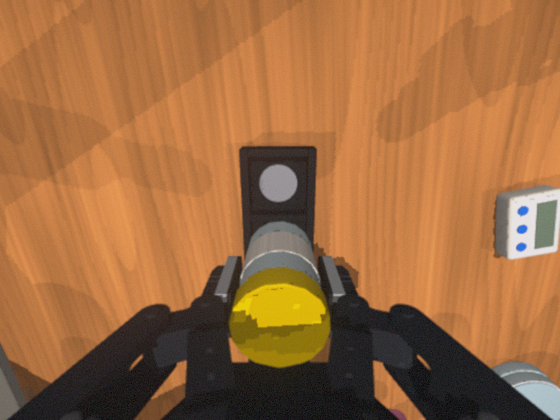

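The spot of the +96 pocket shows at (278,183), and the held lid is centred at (280,316). I'll check both in world coordinates.

```bash
python3 -c "
from h import *
c=np.load('w3.npy',allow_pickle=True).item()
print(px(c,278,183,.010), 'lid',px(c,280,316,.156-.036+.082),px(c,280,316))"
```

```text
[0.47447238 0.27119251 0.01      ] lid [0.47566389 0.26251186 0.202     ] [0.47554452 0.26095464 0.2000171 ]
```

Call:
jog_arm:
  rows:
    - [0.5, -0.05, 0, 0, 0, 0]
    - [0, 0, 0.9, 0, 0, 0]
    - [0, 0, 0.9, 0, 0, 0]
    - [0, 0, 0.9, 0, 0, 0]
    - [0, 0, 0, 0, 0, 0]

```text
clock: 8.65
tool_pos: [0.4735, 0.2726, 0.0737]
tcp_rot: [0.734, 0.679, -0.002, -0.001]
force: [0.6, -0.1, 0.1]
opening: 0.476
```

```bash
python3 -c "
from h import *
go(*PK['yellow'],.037,BY)"
```

```text
t 8.65 tcp [0.4735 0.2726 0.0737] yaw_y -4.44 tilt 0.21 op 0.476 F [ 0.6 -0.1  0.1]
turn tool z share total -0.0027
now shift shares (of 30mm): [1.000e-03 2.700e-02 1.225e+00]
after turn shift shares (of 30mm): [1.000e-03 2.700e-02 1.225e+00]
```

Call:
jog_arm:
  rows:
    - [-0.05, 0.03, 0.5, 0, 0, 0]
    - [0, 0, 0.4, 0, 0, 0]
    - [0, 0, 0.2, 0, 0, 0]
    - [0, 0, 0.1, 0, 0, 0]
    - [0, 0, 0, 0, 0, 0]

```text
clock: 9.28
tool_pos: [0.4754, 0.2711, 0.0393]
tcp_rot: [0.734, 0.679, -0.0, -0.0]
force: [0.3, 0.3, 0.2]
opening: 0.476
```

Call:
jog_arm:
  rows:
    - [0, 0, 0.03, 0, 0, 0]
    - [0, 0, 0, 0, 0, 0]

```text
clock: 9.52
tool_pos: [0.4755, 0.2711, 0.0386]
tcp_rot: [0.734, 0.679, 0.0, 0.0]
force: [0.2, -0.2, -1.3]
opening: 0.48
```

Call:
jog_arm:
  rows:
    - [0, 0, 0.05, 0, 0, 0]
    - [0, 0, 0, 0, 0, 0]

```text
clock: 9.78
tool_pos: [0.4755, 0.2712, 0.0373]
tcp_rot: [0.734, 0.679, 0.0, 0.0]
force: [-1.6, -0.5, 3.1]
opening: 0.478
```

Call:
jog_arm:
  rows:
    - [0, 0, 0.03, 0, 0, 0]
    - [0, 0, 0, 0, 0, 0]

```text
clock: 10.02
tool_pos: [0.4756, 0.2712, 0.0372]
tcp_rot: [0.734, 0.679, 0.001, 0.0]
force: [-2.5, -1.8, 13.6]
opening: 0.472
```

The floor contact is at the expected height, so I'll release and retreat.

Call:
jog_arm:
  rows:
    - [0, 0, 0, 0, 0, 0]
    - [0, 0, 0, 0, 0, 0]
    - [0, 0, 0, 0, 0, 0]
    - [0, 0, 0, 0, 0, 0]
  gripper: 1

```text
clock: 10.52
tool_pos: [0.4753, 0.271, 0.0358]
tcp_rot: [0.734, 0.679, -0.0, -0.0]
force: [-0.9, -0.3, -0.2]
opening: 0.997
```

Call:
jog_arm:
  rows:
    - [0, 0, -0.5, 0, 0, 0]
    - [0, 0, -0.9, 0, 0, 0]
    - [0, 0, -0.9, 0, 0, 0]
    - [0, 0, -0.9, 0, 0, 0]
    - [0, 0, -0.8, 0, 0, 0]

```text
clock: 11.15
tool_pos: [0.4754, 0.2711, 0.1582]
tcp_rot: [0.734, 0.679, 0.001, 0.0]
force: [0.6, 0.3, 0.3]
opening: 0.997
```

```bash
python3 -c "
from h import *
go(*POT['purple'],.155,GY)
c=cam('wrist');save(c,'w4.png')
c=cam('scene');save(c,'s4.png')"
```

```text
t 11.15 tcp [0.4754 0.2711 0.1582] yaw_y -4.42 tilt 0.08 op 0.997 F [0.6 0.3 0.3]
turn tool z share total 0.0586
now shift shares (of 30mm): [-15.435   1.396   0.099]
after turn shift shares (of 30mm): [-15.241   2.81    0.101]
```

View pics/w4.png

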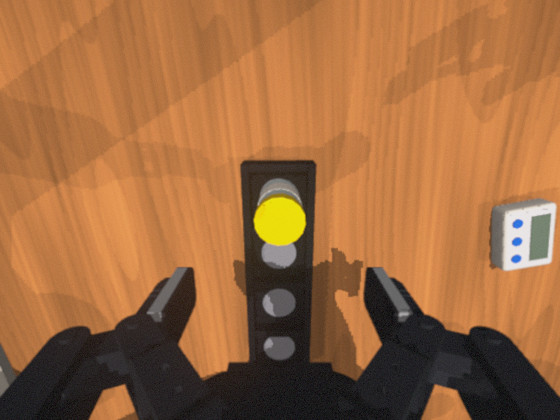

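The yellow pot stands upright in the +96 pocket, with its lid at (280,221). On to purple.

Call:
jog_arm:
  rows:
    - [0, 0, 0, 0, 0, 0.06]
    - [-0.9, 0.175, 0, 0, 0, 0]
    - [-0.97, 0.175, 0, 0, 0, 0]
    - [-0.97, 0.175, 0, 0, 0, 0]
    - [-0.97, 0.175, 0, 0, 0, 0]

```text
clock: 11.88
tool_pos: [0.4762, 0.1539, 0.1559]
tcp_rot: [0.765, 0.644, -0.0, -0.0]
force: [-0.3, 0.0, -0.5]
opening: 0.993
```

Call:
jog_arm:
  rows:
    - [-0.97, 0.175, 0, 0, 0, 0]
    - [-0.97, 0.175, 0, 0, 0, 0]
    - [-0.97, 0.175, 0, 0, 0, 0]
    - [-0.97, 0.175, 0, 0, 0, 0]
    - [-0.97, 0.175, 0, 0, 0, 0]

```text
clock: 12.5
tool_pos: [0.4772, 0.0061, 0.1559]
tcp_rot: [0.765, 0.644, -0.0, -0.0]
force: [0.4, 1.0, 0.5]
opening: 1.002
```

Call:
jog_arm:
  rows:
    - [-0.97, 0.175, 0, 0, 0, 0]
    - [-0.97, 0.175, 0, 0, 0, 0]
    - [-0.97, 0.175, 0, 0, 0, 0]
    - [-0.97, 0.175, 0, 0, 0, 0]
    - [-0.97, 0.175, 0, 0, 0, 0]

```text
clock: 13.12
tool_pos: [0.4783, -0.1417, 0.1559]
tcp_rot: [0.765, 0.644, -0.0, -0.0]
force: [0.3, -0.8, 0.4]
opening: 1.001
```

Call:
jog_arm:
  rows:
    - [-0.7, 0.175, 0, 0, 0, 0]
    - [0, 0, 0, 0, 0, 0]
    - [0, 0, 0, 0, 0, 0]

```text
clock: 13.5
tool_pos: [0.48, -0.1619, 0.1559]
tcp_rot: [0.765, 0.644, 0.0, -0.0]
force: [0.2, 0.3, -1.0]
opening: 0.998
```

```bash
python3 -c "
from h import *
go(*POT['purple'],.036,GY)"
```

```text
t 13.50 tcp [ 0.48   -0.1619  0.1559] yaw_y -9.83 tilt 0.04 op 0.998 F [ 0.2  0.3 -1. ]
turn tool z share total -0.0014
now shift shares (of 30mm): [-1.041  0.232  3.995]
after turn shift shares (of 30mm): [-1.041  0.23   3.995]
```

Call:
jog_arm:
  rows:
    - [-0.6, 0.13, 0, 0, 0, 0]
    - [-0.44, 0.1, 0, 0, 0, 0]
    - [0, 0, 0.8, 0, 0, 0]
    - [0, 0, 0.8, 0, 0, 0]
    - [0, 0, 0.8, 0, 0, 0]

```text
clock: 14.12
tool_pos: [0.4817, -0.195, 0.0833]
tcp_rot: [0.765, 0.644, 0.0, 0.0]
force: [0.9, -0.0, 0.1]
opening: 0.997
```

```bash
python3 -c "
from h import *
go(*POT['purple'],.036,GY)"
```

```text
t 14.12 tcp [ 0.4817 -0.195   0.0833] yaw_y -9.85 tilt 0.02 op 0.997 F [ 0.9 -0.   0.1]
turn tool z share total -0.0016
now shift shares (of 30mm): [ 0.038 -0.015  1.576]
after turn shift shares (of 30mm): [ 0.038 -0.015  1.576]
```

Call:
jog_arm:
  rows:
    - [0.03, 0, 0.8, 0, 0, 0]
    - [0, 0, 0.7, 0, 0, 0]
    - [0, 0, 0, 0, 0, 0]

```text
clock: 14.5
tool_pos: [0.481, -0.1934, 0.0378]
tcp_rot: [0.765, 0.644, -0.0, -0.001]
force: [0.7, 0.0, 1.4]
opening: 0.996
```

Call:
jog_arm:
  rows:
    - [0, 0, 0, 0, 0, 0]
    - [0, 0, 0, 0, 0, 0]
    - [0, 0, 0, 0, 0, 0]
    - [0, 0, 0, 0, 0, 0]
    - [0, 0, 0, 0, 0, 0]
  gripper: 0.3

```text
clock: 15.12
tool_pos: [0.4823, -0.1938, 0.0399]
tcp_rot: [0.765, 0.644, 0.0, 0.001]
force: [-1.5, 0.8, 5.4]
opening: 0.476
```

Call:
jog_arm:
  rows:
    - [0, 0, -0.4, 0, 0, 0]
    - [0, 0, -0.8, 0, 0, 0]
    - [0, 0, -1, 0, 0, 0]
    - [0, 0, -1, 0, 0, 0]
    - [0, 0, -0.8, 0, 0, 0]

```text
clock: 15.75
tool_pos: [0.4819, -0.1934, 0.161]
tcp_rot: [0.765, 0.644, 0.0, 0.001]
force: [-0.2, 0.2, -0.8]
opening: 0.478
```

Call:
jog_arm:
  rows:
    - [0, 0, 0, 0, 0, -0.06]
    - [0, 0, 0, 0, 0, 0]

```text
clock: 16.0
tool_pos: [0.4817, -0.1934, 0.1597]
tcp_rot: [0.734, 0.679, 0.0, 0.0]
force: [-0.2, -0.5, -1.1]
opening: 0.478
```

```bash
python3 -c "
from h import *
go(*PK['purple'],.155,BY)
c=cam('wrist');save(c,'w5.png')"
```

```text
t 16.00 tcp [ 0.4817 -0.1934  0.1597] yaw_y -4.45 tilt 0.04 op 0.478 F [-0.2 -0.5 -1.1]
turn tool z share total -0.0028
now shift shares (of 30mm): [13.316 -1.44   0.153]
after turn shift shares (of 30mm): [13.322 -1.381  0.153]
```

View pics/w5.png

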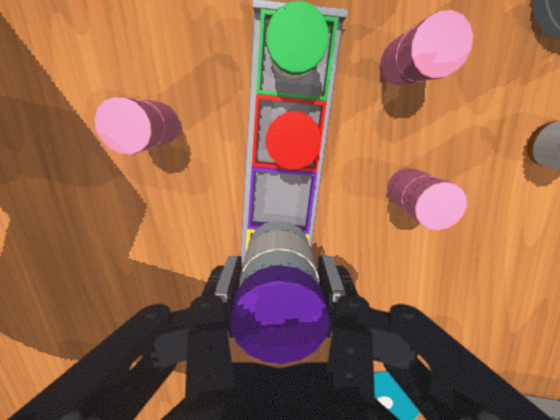

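Purple is held and its cradle is empty. Next comes the carry to +32.

Call:
jog_arm:
  rows:
    - [0.5, -0.09, 0, 0, 0, 0]
    - [0.9, -0.09, 0, 0, 0, 0]
    - [0.95, -0.09, 0, 0, 0, 0]
    - [0.95, -0.09, 0, 0, 0, 0]
    - [0.95, -0.09, 0, 0, 0, 0]

```text
clock: 16.68
tool_pos: [0.4775, -0.0635, 0.1588]
tcp_rot: [0.734, 0.679, -0.0, -0.0]
force: [0.7, -0.3, -0.9]
opening: 0.472
```

Call:
jog_arm:
  rows:
    - [0.95, -0.095, 0, 0, 0, 0]
    - [0.95, -0.095, 0, 0, 0, 0]
    - [0.95, -0.095, 0, 0, 0, 0]
    - [0.95, -0.095, 0, 0, 0, 0]
    - [0.95, -0.095, 0, 0, 0, 0]

```text
clock: 17.3
tool_pos: [0.4741, 0.0795, 0.1588]
tcp_rot: [0.734, 0.679, -0.0, -0.0]
force: [0.4, 0.1, -2.1]
opening: 0.48
```

Call:
jog_arm:
  rows:
    - [0.95, -0.095, 0, 0, 0, 0]
    - [0.95, -0.095, 0, 0, 0, 0]
    - [0.95, -0.095, 0, 0, 0, 0]
    - [0.9, -0.095, 0, 0, 0, 0]
    - [0.6, -0.095, 0, 0, 0, 0]

```text
clock: 17.92
tool_pos: [0.4699, 0.2106, 0.1588]
tcp_rot: [0.734, 0.679, -0.0, -0.0]
force: [0.1, 0.4, -0.3]
opening: 0.481
```

Call:
jog_arm:
  rows:
    - [0, 0, 0, 0, 0, 0]
    - [0, 0, 0, 0, 0, 0]

```text
clock: 18.18
tool_pos: [0.4706, 0.2088, 0.1589]
tcp_rot: [0.734, 0.679, -0.0, 0.0]
force: [0.2, 0.5, -0.6]
opening: 0.481
```

```bash
python3 -c "
from h import *
go(*PK['purple'],.040,BY)"
```

```text
t 18.18 tcp [0.4706 0.2088 0.1589] yaw_y -4.44 tilt 0.03 op 0.481 F [ 0.2  0.5 -0.6]
turn tool z share total -0.0026
now shift shares (of 30mm): [-0.02  -0.028  3.963]
after turn shift shares (of 30mm): [-0.02  -0.028  3.963]
```

Call:
jog_arm:
  rows:
    - [-0.05, -0.03, 0.6, 0, 0, 0]
    - [0, 0, 0.9, 0, 0, 0]
    - [0, 0, 0.9, 0, 0, 0]
    - [0, 0, 0.7, 0, 0, 0]
    - [0, 0, 0.5, 0, 0, 0]

```text
clock: 18.8
tool_pos: [0.4698, 0.2068, 0.0502]
tcp_rot: [0.734, 0.679, -0.0, -0.0]
force: [0.3, -0.5, -1.8]
opening: 0.478
```

Call:
jog_arm:
  rows:
    - [0, 0, 0.2, 0, 0, 0]
    - [0, 0, 0, 0, 0, 0]

```text
clock: 19.05
tool_pos: [0.47, 0.2075, 0.0451]
tcp_rot: [0.734, 0.679, -0.0, -0.0]
force: [-0.2, 0.8, -1.4]
opening: 0.475
```

Call:
jog_arm:
  rows:
    - [0, 0, 0.04, 0, 0, 0]
    - [0, 0, 0, 0, 0, 0]

```text
clock: 19.3
tool_pos: [0.4701, 0.2077, 0.0442]
tcp_rot: [0.734, 0.679, 0.0, 0.0]
force: [0.1, -0.3, -0.2]
opening: 0.477
```

Call:
jog_arm:
  rows:
    - [0, 0, 0.08, 0, 0, 0]
    - [0, 0, 0.04, 0, 0, 0]
    - [0, 0, 0, 0, 0, 0]

```text
clock: 19.68
tool_pos: [0.4698, 0.2077, 0.0401]
tcp_rot: [0.734, 0.679, -0.0, -0.0]
force: [0.4, 0.8, -1.0]
opening: 0.476
```

Call:
jog_arm:
  rows:
    - [0, 0, 0.04, 0, 0, 0]
    - [0, 0, 0, 0, 0, 0]

```text
clock: 19.92
tool_pos: [0.4699, 0.2078, 0.0399]
tcp_rot: [0.734, 0.679, 0.0, 0.0]
force: [-3.1, 0.2, 10.4]
opening: 0.477
```

Contact. I'll release.

Call:
jog_arm:
  rows:
    - [0, 0, 0, 0, 0, 0]
    - [0, 0, 0, 0, 0, 0]
    - [0, 0, 0, 0, 0, 0]
    - [0, 0, 0, 0, 0, 0]
  gripper: 1

```text
clock: 20.42
tool_pos: [0.4699, 0.2076, 0.0389]
tcp_rot: [0.734, 0.679, -0.0, -0.0]
force: [-0.3, 0.4, -1.0]
opening: 1.0
```

Call:
jog_arm:
  rows:
    - [0, 0, -0.5, 0, 0, 0]
    - [0, 0, -0.9, 0, 0, 0]
    - [0, 0, -0.9, 0, 0, 0]
    - [0, 0, -0.9, 0, 0, 0]
    - [0, 0, -0.8, 0, 0, 0.06]

```text
clock: 21.05
tool_pos: [0.4699, 0.2077, 0.1612]
tcp_rot: [0.766, 0.643, 0.001, 0.0]
force: [0.8, 1.2, 0.5]
opening: 0.997
```

```bash
python3 -c "
from h import *
go(*POT['red'],.155,GY)
c=cam('wrist');save(c,'w6.png')"
```

```text
t 21.05 tcp [0.4699 0.2077 0.1612] yaw_y -9.93 tilt 0.08 op 0.997 F [0.8 1.2 0.5]
turn tool z share total -0.0025
now shift shares (of 30mm): [-11.      2.848   0.203]
after turn shift shares (of 30mm): [-11.011   2.804   0.203]
```

View pics/w6.png

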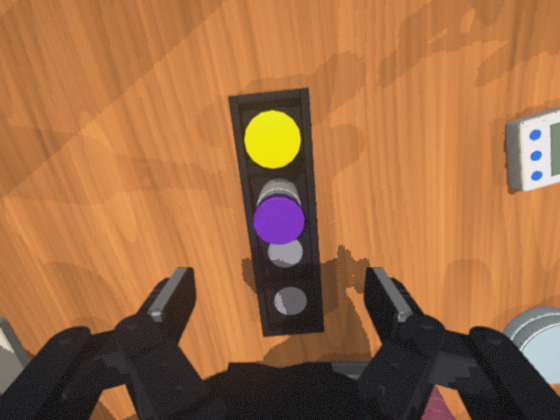

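Yellow (272,138) and purple (279,219) both stand in their pockets. On to red.

Call:
jog_arm:
  rows:
    - [-0.8, 0.235, 0, 0, 0, 0]
    - [-0.95, 0.235, 0, 0, 0, 0]
    - [-0.95, 0.235, 0, 0, 0, 0]
    - [-0.95, 0.235, 0, 0, 0, 0]
    - [-0.95, 0.235, 0, 0, 0, 0]

```text
clock: 21.72
tool_pos: [0.481, 0.0647, 0.1598]
tcp_rot: [0.765, 0.644, 0.0, 0.0]
force: [-0.0, 0.2, -0.1]
opening: 1.0
```

Call:
jog_arm:
  rows:
    - [-0.95, 0.235, 0, 0, 0, 0]
    - [-0.95, 0.235, 0, 0, 0, 0]
    - [-0.95, 0.235, 0, 0, 0, 0]
    - [-0.95, 0.235, 0, 0, 0, 0]
    - [-0.95, 0.235, 0, 0, 0, 0]

```text
clock: 22.35
tool_pos: [0.4914, -0.0817, 0.1597]
tcp_rot: [0.765, 0.644, 0.0, 0.0]
force: [0.7, -0.4, 0.3]
opening: 1.001
```

Call:
jog_arm:
  rows:
    - [-0.95, 0.235, 0, 0, 0, 0]
    - [-0.7, 0.235, 0, 0, 0, 0]
    - [0, 0, 0, 0, 0, 0]
    - [0, 0, 0, 0, 0, 0]

```text
clock: 22.85
tool_pos: [0.4968, -0.1315, 0.1591]
tcp_rot: [0.765, 0.644, 0.0, -0.0]
force: [-0.4, -0.1, -0.3]
opening: 0.999
```

```bash
python3 -c "
from h import *
go(*POT['red'],.036,GY)"
```

```text
t 22.85 tcp [ 0.4968 -0.1315  0.1591] yaw_y -9.82 tilt 0.02 op 0.999 F [-0.4 -0.1 -0.3]
turn tool z share total -0.0013
now shift shares (of 30mm): [-0.02   0.019  4.102]
after turn shift shares (of 30mm): [-0.02   0.019  4.102]
```

Call:
jog_arm:
  rows:
    - [-0.04, 0.02, 0.8, 0, 0, 0]
    - [0, 0, 0.9, 0, 0, 0]
    - [0, 0, 0.9, 0, 0, 0]
    - [0, 0, 0.9, 0, 0, 0]
    - [0, 0, 0.55, 0, 0, 0]

```text
clock: 23.48
tool_pos: [0.4967, -0.1319, 0.0364]
tcp_rot: [0.765, 0.645, -0.0, -0.001]
force: [-0.2, -1.1, 0.7]
opening: 1.003
```

Call:
jog_arm:
  rows:
    - [0, 0, 0, 0, 0, 0]

```text
clock: 23.6
tool_pos: [0.4965, -0.132, 0.0367]
tcp_rot: [0.765, 0.644, -0.0, -0.001]
force: [-0.3, -0.1, -0.3]
opening: 1.003
```

Call:
jog_arm:
  rows:
    - [0, 0, 0, 0, 0, 0]
    - [0, 0, 0, 0, 0, 0]
    - [0, 0, 0, 0, 0, 0]
    - [0, 0, 0, 0, 0, 0]
    - [0, 0, 0, 0, 0, 0]
  gripper: 0.3

```text
clock: 24.22
tool_pos: [0.4976, -0.1334, 0.0383]
tcp_rot: [0.765, 0.644, 0.0, 0.001]
force: [-0.2, 0.1, 5.6]
opening: 0.475
```

Call:
jog_arm:
  rows:
    - [0, 0, -0.4, 0, 0, 0]
    - [0, 0, -0.8, 0, 0, 0]
    - [0, 0, -1, 0, 0, 0]
    - [0, 0, -1, 0, 0, 0]
    - [0, 0, -0.8, 0, 0, 0]

```text
clock: 24.85
tool_pos: [0.4973, -0.1333, 0.1596]
tcp_rot: [0.765, 0.644, 0.0, 0.001]
force: [-0.3, -1.0, -1.1]
opening: 0.475
```

Call:
jog_arm:
  rows:
    - [0, 0, 0, 0, 0, -0.06]
    - [0, 0, 0, 0, 0, 0]

```text
clock: 25.1
tool_pos: [0.4973, -0.1333, 0.1584]
tcp_rot: [0.734, 0.679, 0.0, 0.0]
force: [0.4, 0.2, -0.9]
opening: 0.475
```

```bash
python3 -c "
from h import *
go(*PK['red'],.155,BY)
c=cam('wrist');save(c,'w7.png')"
```

```text
t 25.10 tcp [ 0.4973 -0.1333  0.1584] yaw_y -4.46 tilt 0.06 op 0.475 F [ 0.4  0.2 -0.9]
turn tool z share total -0.0029
now shift shares (of 30mm): [ 9.15  -1.803  0.107]
after turn shift shares (of 30mm): [ 9.158 -1.761  0.107]
```

View pics/w7.png

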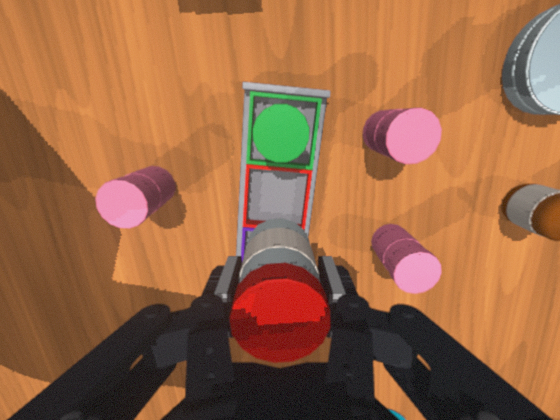

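Red is held and its cradle is empty. Next comes the carry to -32.

Call:
jog_arm:
  rows:
    - [0.5, -0.16, 0, 0, 0, 0]
    - [0.9, -0.16, 0, 0, 0, 0]
    - [0.9, -0.16, 0, 0, 0, 0]
    - [0.9, -0.16, 0, 0, 0, 0]
    - [0.9, -0.16, 0, 0, 0, 0]

```text
clock: 25.78
tool_pos: [0.482, -0.007, 0.1573]
tcp_rot: [0.734, 0.679, -0.0, -0.0]
force: [-0.3, 0.4, -0.8]
opening: 0.475
```

Call:
jog_arm:
  rows:
    - [0.9, -0.17, 0, 0, 0, 0]
    - [0.9, -0.17, 0, 0, 0, 0]
    - [0.9, -0.17, 0, 0, 0, 0]
    - [0.9, -0.17, 0, 0, 0, 0]
    - [0.9, -0.17, 0, 0, 0, 0]

```text
clock: 26.4
tool_pos: [0.4667, 0.1294, 0.1573]
tcp_rot: [0.734, 0.679, -0.0, -0.0]
force: [-0.6, 0.6, -1.8]
opening: 0.477
```

Call:
jog_arm:
  rows:
    - [0.52, -0.15, 0, 0, 0, 0]
    - [0, 0, 0, 0, 0, 0]
    - [0, 0, 0, 0, 0, 0]

```text
clock: 26.78
tool_pos: [0.4644, 0.1434, 0.1574]
tcp_rot: [0.734, 0.679, -0.0, 0.0]
force: [1.2, -0.1, -1.8]
opening: 0.476
```

```bash
python3 -c "
from h import *
go(*PK['red'],.0383,BY)"
```

```text
t 26.77 tcp [0.4644 0.1434 0.1574] yaw_y -4.44 tilt 0.02 op 0.476 F [ 1.2 -0.1 -1.8]
turn tool z share total -0.0027
now shift shares (of 30mm): [0.042 0.006 3.971]
after turn shift shares (of 30mm): [0.042 0.006 3.971]
```

Call:
jog_arm:
  rows:
    - [0.02, 0, 0.6, 0, 0, 0]
    - [0, 0, 0.9, 0, 0, 0]
    - [0, 0, 0.9, 0, 0, 0]
    - [0, 0, 0.8, 0, 0, 0]
    - [0, 0, 0.5, 0, 0, 0]

```text
clock: 27.4
tool_pos: [0.4643, 0.1433, 0.0454]
tcp_rot: [0.734, 0.679, -0.001, -0.0]
force: [-0.3, 0.5, -0.6]
opening: 0.472
```

Call:
jog_arm:
  rows:
    - [0, 0, 0.1, 0, 0, 0]
    - [0, 0, 0.05, 0, 0, 0]
    - [0, 0, 0, 0, 0, 0]

```text
clock: 27.78
tool_pos: [0.465, 0.1442, 0.0425]
tcp_rot: [0.734, 0.679, 0.0, 0.0]
force: [0.3, -0.1, -1.4]
opening: 0.472
```

Call:
jog_arm:
  rows:
    - [0, 0, 0.08, 0, 0, 0]
    - [0, 0, 0.05, 0, 0, 0]
    - [0, 0, 0, 0, 0, 0]

```text
clock: 28.15
tool_pos: [0.4647, 0.1444, 0.0384]
tcp_rot: [0.734, 0.679, 0.0, 0.0]
force: [-0.8, 0.2, 2.8]
opening: 0.476
```

Call:
jog_arm:
  rows:
    - [0, 0, 0.03, 0, 0, 0]
    - [0, 0, 0, 0, 0, 0]

```text
clock: 28.4
tool_pos: [0.4648, 0.1445, 0.0383]
tcp_rot: [0.734, 0.679, 0.001, 0.0]
force: [-4.8, 0.6, 13.8]
opening: 0.475
```

Call:
jog_arm:
  rows:
    - [0, 0, 0, 0, 0, 0]
    - [0, 0, 0, 0, 0, 0]
    - [0, 0, 0, 0, 0, 0]
    - [0, 0, 0, 0, 0, 0]
  gripper: 1

```text
clock: 28.9
tool_pos: [0.4646, 0.1443, 0.0371]
tcp_rot: [0.734, 0.679, -0.0, -0.0]
force: [-0.2, 1.0, -0.3]
opening: 0.997
```

Call:
jog_arm:
  rows:
    - [0, 0, -0.5, 0, 0, 0]
    - [0, 0, -0.9, 0, 0, 0]
    - [0, 0, -0.9, 0, 0, 0]
    - [0, 0, -0.9, 0, 0, 0]
    - [0, 0, -0.8, 0, 0, 0.06]

```text
clock: 29.52
tool_pos: [0.4646, 0.1443, 0.1582]
tcp_rot: [0.766, 0.643, 0.0, 0.0]
force: [0.1, -0.1, 0.4]
opening: 0.997
```

```bash
python3 -c "
from h import *
go(*POT['green'],.155,GY)
c=cam('wrist');save(c,'w8.png')"
```

```text
t 29.52 tcp [0.4646 0.1443 0.1582] yaw_y -9.93 tilt 0.02 op 0.997 F [ 0.1 -0.1  0.4]
turn tool z share total -0.0026
now shift shares (of 30mm): [-6.666  2.477  0.105]
after turn shift shares (of 30mm): [-6.676  2.45   0.105]
```

View pics/w8.png

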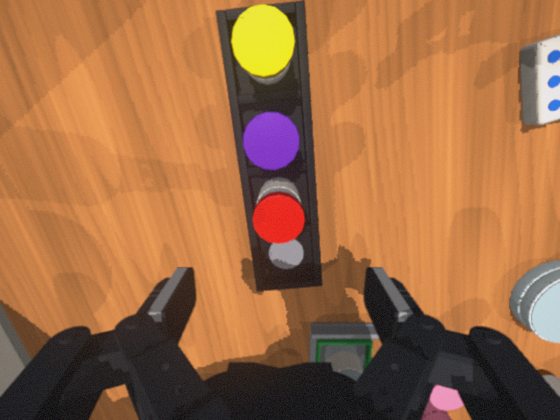

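Three pots stand in their pockets: yellow, purple and red from the far end. Now green.

Call:
jog_arm:
  rows:
    - [-0.7, 0.3, 0, 0, 0, 0]
    - [-0.9, 0.31, 0, 0, 0, 0]
    - [-0.9, 0.31, 0, 0, 0, 0]
    - [-0.9, 0.31, 0, 0, 0, 0]
    - [-0.9, 0.31, 0, 0, 0, 0]

```text
clock: 30.2
tool_pos: [0.4881, 0.0084, 0.1569]
tcp_rot: [0.765, 0.644, -0.0, -0.0]
force: [-0.2, 1.1, 0.2]
opening: 0.999
```

Call:
jog_arm:
  rows:
    - [-0.9, 0.31, 0, 0, 0, 0]
    - [-0.9, 0.31, 0, 0, 0, 0]
    - [-0.58, 0.3, 0, 0, 0, 0]
    - [0, 0, 0, 0, 0, 0]
    - [0, 0, 0, 0, 0, 0]

```text
clock: 30.82
tool_pos: [0.503, -0.0653, 0.157]
tcp_rot: [0.765, 0.644, -0.0, -0.0]
force: [0.3, 0.2, 0.3]
opening: 1.004
```

```bash
python3 -c "
from h import *
go(*POT['green'],.036,GY)"
```

```text
t 30.82 tcp [ 0.503  -0.0653  0.157 ] yaw_y -9.82 tilt 0.04 op 1.004 F [0.3 0.2 0.3]
turn tool z share total -0.0013
now shift shares (of 30mm): [-0.008  0.015  4.033]
after turn shift shares (of 30mm): [-0.008  0.015  4.033]
```

Call:
jog_arm:
  rows:
    - [-0.02, 0.02, 0.8, 0, 0, 0]
    - [0, 0, 0.9, 0, 0, 0]
    - [0, 0, 0.9, 0, 0, 0]
    - [0, 0, 0.9, 0, 0, 0]
    - [0, 0, 0.5, 0, 0, 0]

```text
clock: 31.45
tool_pos: [0.5029, -0.0652, 0.036]
tcp_rot: [0.765, 0.644, -0.0, -0.001]
force: [0.3, -0.2, -1.2]
opening: 1.0
```

Call:
jog_arm:
  rows:
    - [0, 0, 0, 0, 0, 0]

```text
clock: 31.58
tool_pos: [0.5028, -0.0654, 0.0364]
tcp_rot: [0.765, 0.644, -0.001, -0.001]
force: [-0.4, -1.0, 0.1]
opening: 0.999
```

Call:
jog_arm:
  rows:
    - [0, 0, 0, 0, 0, 0]
    - [0, 0, 0, 0, 0, 0]
    - [0, 0, 0, 0, 0, 0]
    - [0, 0, 0, 0, 0, 0]
    - [0, 0, 0, 0, 0, 0]
  gripper: 0.3

```text
clock: 32.2
tool_pos: [0.504, -0.0665, 0.038]
tcp_rot: [0.765, 0.644, 0.0, 0.001]
force: [-0.6, 0.4, 5.5]
opening: 0.476
```

Call:
jog_arm:
  rows:
    - [0, 0, -0.4, 0, 0, 0]
    - [0, 0, -0.8, 0, 0, 0]
    - [0, 0, -1, 0, 0, 0]
    - [0, 0, -1, 0, 0, 0]
    - [0, 0, -0.8, 0, 0, 0]

```text
clock: 32.83
tool_pos: [0.5037, -0.0665, 0.1592]
tcp_rot: [0.765, 0.644, 0.0, 0.001]
force: [-0.2, 0.5, -0.9]
opening: 0.476
```

Call:
jog_arm:
  rows:
    - [0, 0, 0, 0, 0, -0.06]
    - [0, 0, 0, 0, 0, 0]

```text
clock: 33.08
tool_pos: [0.5036, -0.0665, 0.158]
tcp_rot: [0.734, 0.679, 0.0, 0.0]
force: [0.1, -0.4, -1.1]
opening: 0.477
```

```bash
python3 -c "
from h import *
go(*PK['green'],.155,BY)
c=cam('wrist');save(c,'w9.png')"
```

```text
t 33.08 tcp [ 0.5036 -0.0665  0.158 ] yaw_y -4.46 tilt 0.05 op 0.477 F [ 0.1 -0.4 -1.1]
turn tool z share total -0.0029
now shift shares (of 30mm): [ 4.785 -1.823  0.097]
after turn shift shares (of 30mm): [ 4.793 -1.801  0.097]
```

View pics/w9.png

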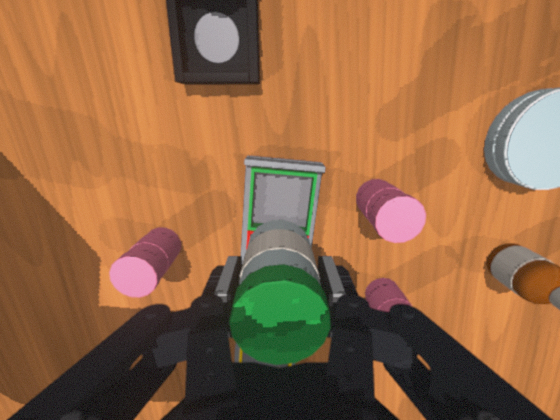

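Green is held. Next comes the carry to -96.

Call:
jog_arm:
  rows:
    - [0.5, -0.25, 0, 0, 0, 0]
    - [0.9, -0.3, 0, 0, 0, 0]
    - [0.9, -0.3, 0, 0, 0, 0]
    - [0.9, -0.3, 0, 0, 0, 0]
    - [0.9, -0.35, 0, 0, 0, 0]

```text
clock: 33.75
tool_pos: [0.4671, 0.0612, 0.157]
tcp_rot: [0.734, 0.679, -0.0, -0.0]
force: [0.4, -0.5, -1.8]
opening: 0.477
```

Call:
jog_arm:
  rows:
    - [0.67, -0.3, 0, 0, 0, 0]
    - [0, 0, 0, 0, 0, 0]
    - [0, 0, 0, 0, 0, 0]

```text
clock: 34.12
tool_pos: [0.4607, 0.0804, 0.1572]
tcp_rot: [0.734, 0.679, -0.0, 0.0]
force: [0.1, -0.8, -0.4]
opening: 0.476
```

```bash
python3 -c "
from h import *
go(*PK['green'],.038,BY)"
```

```text
t 34.12 tcp [0.4607 0.0804 0.1572] yaw_y -4.43 tilt 0.01 op 0.476 F [ 0.1 -0.8 -0.4]
turn tool z share total -0.0025
now shift shares (of 30mm): [ 0.015 -0.017  3.972]
after turn shift shares (of 30mm): [ 0.015 -0.017  3.972]
```

Call:
jog_arm:
  rows:
    - [0.01, -0.02, 0.6, 0, 0, 0]
    - [0, 0, 0.9, 0, 0, 0]
    - [0, 0, 0.9, 0, 0, 0]
    - [0, 0, 0.8, 0, 0, 0]
    - [0, 0, 0.5, 0, 0, 0]

```text
clock: 34.75
tool_pos: [0.46, 0.08, 0.045]
tcp_rot: [0.734, 0.679, -0.001, -0.0]
force: [-0.9, 0.0, -1.3]
opening: 0.474
```

Call:
jog_arm:
  rows:
    - [0, 0, 0.1, 0, 0, 0]
    - [0, 0, 0.08, 0, 0, 0]
    - [0, 0, 0.03, 0, 0, 0]
    - [0, 0, 0, 0, 0, 0]

```text
clock: 35.25
tool_pos: [0.4605, 0.0807, 0.0403]
tcp_rot: [0.734, 0.679, 0.0, 0.0]
force: [0.1, -0.5, -0.9]
opening: 0.474
```

Call:
jog_arm:
  rows:
    - [0, 0, 0.06, 0, 0, 0]
    - [0, 0, 0, 0, 0, 0]

```text
clock: 35.5
tool_pos: [0.4603, 0.0808, 0.0381]
tcp_rot: [0.734, 0.679, 0.0, 0.0]
force: [0.0, 0.0, -0.9]
opening: 0.477
```

Call:
jog_arm:
  rows:
    - [0, 0, 0.03, 0, 0, 0]
    - [0, 0, 0, 0, 0, 0]

```text
clock: 35.75
tool_pos: [0.4604, 0.0808, 0.038]
tcp_rot: [0.734, 0.679, 0.0, 0.0]
force: [-4.1, -0.4, 10.0]
opening: 0.47
```

Call:
jog_arm:
  rows:
    - [0, 0, 0, 0, 0, 0]
    - [0, 0, 0, 0, 0, 0]
    - [0, 0, 0, 0, 0, 0]
    - [0, 0, 0, 0, 0, 0]
  gripper: 1

```text
clock: 36.25
tool_pos: [0.4602, 0.0808, 0.0371]
tcp_rot: [0.734, 0.679, -0.0, -0.0]
force: [0.0, -0.3, -0.4]
opening: 1.002
```

Call:
jog_arm:
  rows:
    - [0, 0, -0.5, 0, 0, 0]
    - [0, 0, -0.9, 0, 0, 0]
    - [0, 0, -0.9, 0, 0, 0]
    - [0, 0, -0.9, 0, 0, 0]
    - [0, 0, -0.9, 0, 0, 0]

```text
clock: 36.88
tool_pos: [0.4601, 0.0807, 0.161]
tcp_rot: [0.734, 0.679, -0.0, -0.0]
force: [0.1, -0.3, 0.1]
opening: 0.998
```

Call:
jog_arm:
  rows:
    - [-0.9, 0, -0.3, 0, 0, 0]
    - [-0.9, 0, -0.3, 0, 0, 0]
    - [-0.9, 0, -0.3, 0, 0, 0]
    - [-0.9, 0, -0.3, 0, 0, 0]
    - [-0.9, 0, -0.3, 0, 0, 0]

```text
clock: 37.5
tool_pos: [0.4496, -0.0547, 0.2055]
tcp_rot: [0.734, 0.679, -0.0, -0.0]
force: [-0.5, 1.0, -0.5]
opening: 0.998
```

Call:
jog_arm:
  rows:
    - [-0.9, 0, 0, 0, 0, 0]
    - [-0.9, 0, 0, 0, 0, 0]
    - [-0.9, 0, 0, 0, 0, 0]
    - [0, 0, 0, 0, 0, 0]
    - [0, 0, 0, 0, 0, 0]

```text
clock: 38.12
tool_pos: [0.4434, -0.1342, 0.2051]
tcp_rot: [0.734, 0.679, 0.0, -0.0]
force: [-0.9, -0.5, 0.2]
opening: 1.001
```

```bash
python3 -c "
from h import *
for n in ('top','scene'):
    c=cam(n);save(c,n+'E.png');np.save(n+'E.npy',c,allow_pickle=True)
i=cv2.imread('pics/topE.png')
cv2.imwrite('pics/topEc.png',cv2.resize(i[220:290,105:255],None,fx=5,fy=5,interpolation=cv2.INTER_CUBIC))
i=cv2.imread('pics/sceneE.png')
cv2.imwrite('pics/sceneEc.png',cv2.resize(i[110:210,220:350],None,fx=5,fy=5,interpolation=cv2.INTER_CUBIC))
"
```

```text
(no output)
```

View pics/topE.png

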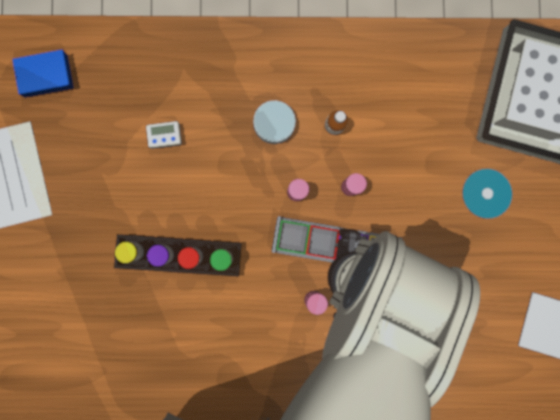

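View pics/topEc.png

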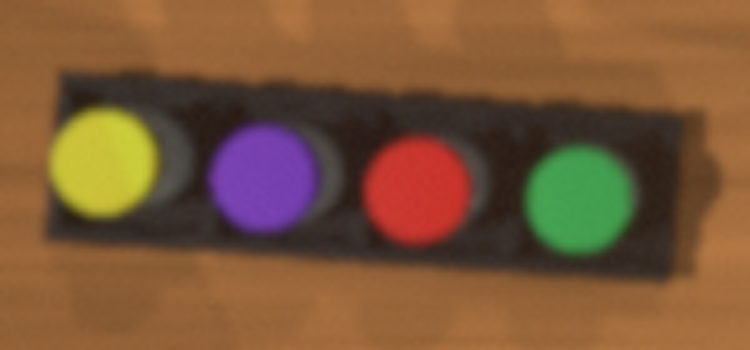

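View pics/sceneEc.png

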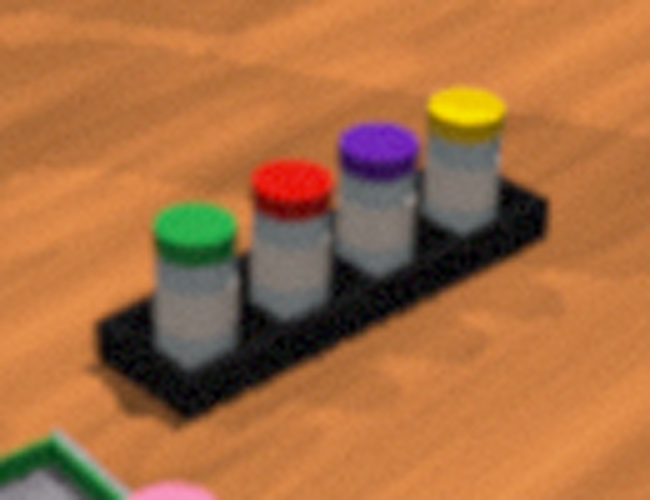

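The four pots stand upright in the order yellow, purple, red, green from the left. In the crop their lids are at (104,162), (264,178), (417,190) and (580,199). The bottle, dishes and timer are at the same pixels as before. I'll check the lid positions numerically.

```bash
python3 -c "
from h import *
c=np.load('topE.npy',allow_pickle=True).item()
b=lambda U,V:((U+.5)/5-.5+105,(V+.5)/5-.5+220)
a=np.radians(BY)
for n,q in dict(yellow=(104,162),purple=(264,178),red=(417,190),green=(580,199)).items():
    p=px(c,*b(*q),z=.082);r=px(c,*b(*q));d=p[:2]-np.array(PK[n])
    print(n,p.round(4),'top z',r[2].round(4),'offset rack xy mm',(1000*np.array([d[0]*np.cos(a)+d[1]*np.sin(a),-d[0]*np.sin(a)+d[1]*np.cos(a)])).round(1))
s=observe();print(s['clock'],np.abs(s['joint_vel']).max())
print(np.mean([PK[k] for k in PK],axis=0))
"
```

```text
yellow [0.4755 0.2704 0.082 ] top z 0.0801 offset rack xy mm [ 1.5 -2. ]
purple [0.4689 0.2069 0.082 ] top z 0.0795 offset rack xy mm [-0.7 -1.4]
red [0.4639 0.146  0.082 ] top z 0.0831 offset rack xy mm [-0.9  1.3]
green [0.4601 0.081  0.082 ] top z 0.0805 offset rack xy mm [-0.1  0.1]
38.225 0.004844905786479781
[0.4672  0.17655]
```

All pots are within about 2.5 mm of their pocket centres, seated and released, so I'm handing in.

```bash
python3 -c "
from h import *
print(sign_off())"
```

```text
the job is handed in; nothing more can be done
None
```

I moved all four pots into the black rack in reverse order and handed the job in at about 38 s. From the left, the rack now holds yellow (+96), purple (+32), red (-32) and green (-96). I lowered each pot until I felt floor contact (10 to 14 N), then released it.

- **Placement:** In the last pictures all four pots stand upright. Each lid centre measures within 2.5 mm of its pocket centre, and the lid tops read 80 to 83 mm high, against 82 mm expected for a pot on the pocket floor.
- **Rest of the scene:** The bottle, petri dishes and timer appear at the same pixels as at the start. The pink look-alikes in view have not moved, and the gripper is open and clear of everything.
- **Checks:** None failed or disagreed by more than about 3 mm. `sign_off` gave no verdict, so I can't confirm the official result.

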